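# Turn a soap bar over onto the curing board

## Task

Turn the oblong bar of soap over so that its damp underside can dry: push it up against the near edge of the wooden curing board until it stands on end there, and tip it over that edge so that it lies leaf side down, flat and wholly on the board. Keep it low throughout instead of carrying it through the air, and do not disturb the square and the round soaps.

Things in the scene. Friction and masses are not known exactly. Their poses are not given: they have to be found in the camera images.
- bar_mid (a point): the oblong bar of soap, cream, 90 mm long (its x), 60 mm wide (its y), 22 mm thick (its z), about 125 g; loose, starts flat on the table in front of the board, +x end towards the board. This point is its centre, half-way up. z points out of the face with the leaf print: up at the start, down when turned over
- board_edge (a point): fixed curing board of plain pale wood, 240 mm deep, 480 mm wide, 22 mm thick, flat on the table, bare. This point: middle of the top corner of its long near edge (facing robot and soaps), 22 mm above the table; below it the edge is an upright face down to the table. x: level, onto the board, square to the edge (board reaches 240 mm); y: along the edge (240 mm each way); z: up
- square_mid (a point): a square bar of the same soap, 60 by 60 by 22 mm, flat on the table in the same row as the oblong bar, to be left alone. This point is its centre, half-way up
- round_mid (a point): a round bar of the same soap, 64 mm across and 22 mm thick, flat on the table in the same row, to be left alone. This point is its centre, half-way up
There are look-alikes about, which are no part of the job. Leave any blue look-alike of the part that bears bar_mid alone.

How it is judged (in metres and radians):
On the way:
1. the bar stands on end (within 40 degrees of upright), low, up against the near edge of the board (angle between bar_mid's own z axis and vertical between 0.87 and 2.27 rad and x of bar_mid in the frame of board_edge between -0.04 and 0.05 m and height (world z) of bar_mid below 0.09 m).
At the end, for the whole second after the job is handed in: The oblong bar lies leaf side down and flat (within 10 degrees) on the board, overhanging its edges by no more than about 15 mm, and stays there; the square and the round soaps are where they were, within 20 mm (angle between bar_mid's own z axis and vertical above 2.97 rad and x of bar_mid in the frame of board_edge between 0.03 and 0.21 m and y of bar_mid in the frame of board_edge between -0.21 and 0.21 m and z of bar_mid in the frame of board_edge between 0.005 and 0.018 m); the robot touches nothing.
It fails at once if the oblong bar is carried high: its centre rises more than 130 mm above the table (height (world z) of bar_mid above 0.13 m).
It fails at once if the square soap is moved by more than 20 mm (distance of square_mid from where it was at the start of the episode above 0.02 m).
It fails at once if the round soap is moved by more than 20 mm (distance of round_mid from where it was at the start of the episode above 0.02 m).
It also fails if it takes over 45 s, if anything falls off the work surface, if the arm or the gripper's body presses on something with over 40 N, if the wrist force passes 120 N, or if a joint passes its speed limit or range.

## Robot

A 6-joint arm with a two-finger parallel gripper is mounted at the origin on the work surface. World frame = base frame: x ahead of the robot, y to its left, z up, the work surface at z = 0. Lengths are in mm, angles in rad, forces in N, time in s.
With the tool pointing down it reaches from about 350 to 775 mm from the base axis. Payload 7.3 kg.
Tool frame: the origin (TCP) lies at the very end of the fingers, on their centre line; the grasp point (between the pads) lies 19 mm behind it; x points along the fingers, z is the direction in which the jaws open and shut, and the axes are right-handed (so a half turn about x gives the same grasp; the last joint's range is limited). The gripper opens to 92 mm and grips with 3 to 60 N. Pads are 19 mm wide; open, the fingers measure 130 mm over their backs; the gripper's body (75 mm by 190 mm) begins 47 mm behind the grasp point.
Start: joints at [1.001, 0.342, 1.524, -0, 1.275, -0.146], TCP at [215.883, 478.581, 226.741] pointing down, gripper open.
Joint ranges: [-2.53, 2.53], [-0.77, 2.02], [0.04, 2.7], [-1, 4.14], [0.28, 2.66], [-3.11, 3.11]. Speed limits (rad/s): [2.57, 2.57, 3.14, 3.14, 3.14, 3.14].

## Interface

Orientations are given as [roll, pitch, yaw] about the fixed x, y, z axes, in that order (R = Rz(yaw) Ry(pitch) Rx(roll)).
In Python, from plant import * gives the robot as it stands.
- The arm moves only by the tool carry_out, never from a script. Its argument "rows" is a list of rows, each a list of 4 numbers: the shift along the world's x, y, z in mm, then the turn about the world's z in degrees. In form: [[x, y, z, twist], ...]. A call has 1 to 20 rows; each row is the pose to reach, as a shift and turn from the pose measured when the call began; what a row does not reach only later rows make up. A row lasts 1/12 s, in which the tool goes at most 41.7 mm and 7.16 degrees, less where a joint would pass 70% of its speed; a pose out of reach is approached as far as the arm can. A call with a gripper value outside its range is refused whole. "hand" is the finger opening in mm, from 0 to 91.8, set as the call begins (left out, the last holds). The fingers move at their own pace and stop on an object; the grip force is fixed at half the most. Time passes only in rows, so rows that repeat a pose let the fingers close. It gives the time, the measured TCP pose, the force and the opening at its end, in the units of the state.
- get_obs(): the state, without advancing time (a new reading comes with each control period).
- capture(name): name is "scene" or "side" or "wrist"; returns the picture (384x512x3 uint8, red, green, blue); there is no depth.
- camera_info(name): a dict with "camera_matrix" (3x3 intrinsics, pixels), "pose" (4x4, takes a point from camera to world coordinates); the wrist camera has in their place "mount" (4x4, takes a point from camera to tool coordinates, whose origin is the TCP and whose axes are the tool frame's). Camera axes: x right, y down, z forward; pixel columns grow to the right and rows downward; lengths in mm; the calibration is good to about 2 mm. A picture is of the moment at which its call begins: read the wrist's pose just before it. camera_info takes no time and is no camera call.
- close_job(): hands the job in, once; it reports no verdict.
The state is a dict: "time": time; "joint_positions": joint angles; "dq": joint speeds; "tau": joint torques, N m; "tool_pos": TCP position; "tcp_rot": TCP orientation; "contact_force": force on the tool from outside, world axes, zero at the start; "moment": the same for the moment, N m; "grip_width": finger opening in mm.
Only numpy, scipy, OpenCV 4.12 (cv2) and the standard library are available. Lean on these libraries where they do the work, as an engineer would, in place of code of your own. Each camera call takes 0.05 s, during which the arm holds its last target. There are 200 camera calls.

## Working session

There is one attempt and no reset: what is moved stays moved. The work goes in short steps, Python scripts to look and compute and a tool call to move; the robot and the scene stay as the last step left them, time stands still between calls to the robot, and variables do not carry over. Pictures are saved under pics/ and viewed, about 8 in all and at most 12, crops included, and the job is handed in when it is done.

Besides the shell and the picture viewer there is one more tool, called by a JSON object that holds its "fn" and its "kwargs", one argument or row to a line. carry_out: Moves the arm, as the interface text tells. Its arguments: {"type":"object","properties":{"rows":{"type":"array"},"hand":{"type":"number"}},"required":["rows"]}

```bash
mkdir -p pics
python3 - <<'E'
from plant import *
import cv2,numpy as np
o=get_obs();print({k:np.round(v,3).tolist() for k,v in o.items()})
for n in("scene","side","wrist"):
    cv2.imwrite(f"pics/{n}0.png",capture(n)[:,:,::-1]);i=camera_info(n);print(n,{k:np.round(v,2).tolist() for k,v in i.items() if k!='name'} )
a=cv2.imread("pics/scene0.png");cv2.imwrite("pics/scene0b.png",cv2.resize(a,(800,600)))
E
```

```text
{'time': 0.0, 'joint_positions': [1.001, 0.343, 1.525, -0.0, 1.275, -0.146], 'dq': [-0.001, -0.001, 0.0, -0.001, -0.0, -0.002], 'tau': [0.002, -43.123, -24.422, 0.072, 0.056, -0.0], 'tool_pos': [215.659, 478.242, 226.07], 'tcp_rot': [2.999, 1.569, -2.137], 'contact_force': [-0.243, -0.002, -0.957], 'moment': [0.004, -0.011, -0.047], 'grip_width': 91.686}
scene {'camera_matrix': [[445.46, 0.0, 258.55], [0.0, 445.46, 190.64], [0.0, 0.0, 1.0]], 'pose': [[-0.86, 0.3, -0.42, 885.53], [0.51, 0.47, -0.72, 547.68], [-0.01, -0.83, -0.56, 548.25], [0.0, 0.0, 0.0, 1.0]]}
side {'camera_matrix': [[431.38, 0.0, 263.1], [0.0, 431.38, 192.72], [0.0, 0.0, 1.0]], 'pose': [[-0.99, -0.07, 0.09, 441.73], [-0.12, 0.49, -0.86, 715.26], [0.01, -0.87, -0.49, 517.16], [0.0, 0.0, 0.0, 1.0]]}
wrist {'camera_matrix': [[345.63, 0.0, 255.78], [0.0, 345.63, 190.52], [0.0, 0.0, 1.0]], 'mount': [[-0.0, -0.29, 0.96, -157.88], [-0.0, -0.96, -0.29, 78.21], [1.0, -0.0, -0.0, 0.82], [0.0, 0.0, 0.0, 1.0]]}
```

View pics/scene0b.png

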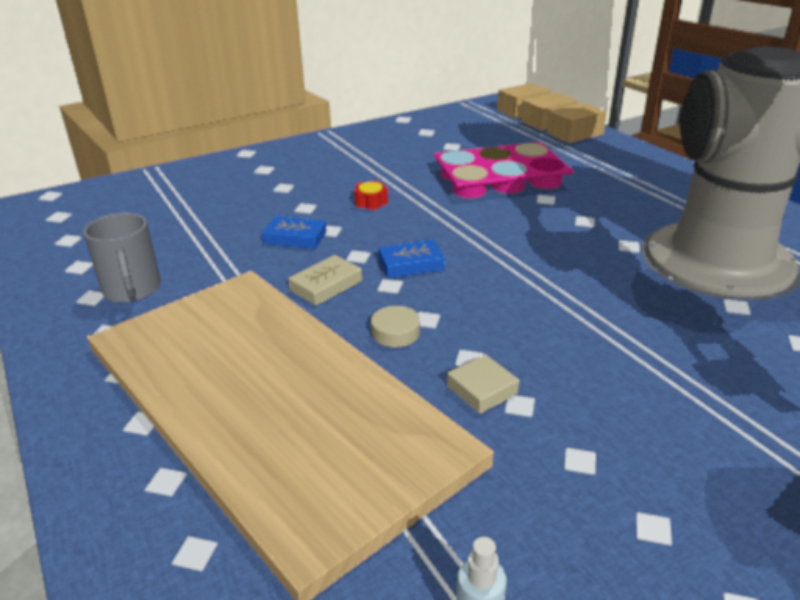

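View pics/side0.png

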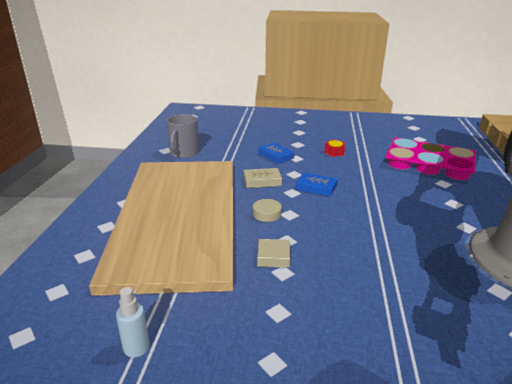

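Candidates (in the 800x600 scene picture):
- Cream oblong with leaf at (325,279): this is the target.
- Blue leaf bars at (294,232) and (411,258): look-alikes.
- Cream round at (395,326) and cream square at (482,383): to be left alone.

Next I'll measure and check a crop.

```bash
cat > h.py <<'E'
import cv2,numpy as np
from plant import *
def rays(n,px,z):
    i=camera_info(n);K=np.array(i["camera_matrix"]);T=np.array(i["pose"])
    px=np.atleast_2d(np.float64(px));d=(T[:3,:3]@np.linalg.inv(K)@np.c_[px,np.ones(len(px))].T).T
    return T[:3,3]+d*((z-T[2,3])/d[:,2])[:,None]
def masks(im):
    hsv=cv2.cvtColor(im,cv2.COLOR_BGR2HSV)
    return hsv, cv2.inRange(hsv,(15,40,90),(35,200,255))
E
python3 - <<'E'
from h import *
for n in("scene","side"):
    im=cv2.imread(f"pics/{n}0.png");hsv,m=masks(im)
    for p in ([(208,178),(253,209),(308,245),(180,260)] if n=="scene" else [(263,180),(267,212),(273,253),(190,220)]): print(n,p,hsv[p[1],p[0]])
    cs,_=cv2.findContours(cv2.morphologyEx(m,cv2.MORPH_OPEN,np.ones((3,3))),0,2)
    for c in cs:
        if cv2.contourArea(c)<250: continue
        x,y,w,h=cv2.boundingRect(c)
        if y<120: continue
        q=cv2.approxPolyDP(c,0.025*cv2.arcLength(c,True),True)[:,0]
        print(n,(x,y,w,h),cv2.contourArea(c))
        print(np.c_[q,rays(n,q,22)[:,:2],rays(n,q,0)[:,:2]].round(0).astype(int).tolist())
a=cv2.imread("pics/scene0.png")[140:270,150:350];b=cv2.imread("pics/side0.png")[130:280,210:350]
cv2.imwrite("pics/c.png",np.hstack([cv2.resize(a,(400*1,260)),cv2.resize(b,(380,260*1))]))
a=cv2.resize(a,None,fx=3.2,fy=3.2,interpolation=2);cv2.imwrite("pics/c.png",a)
E
```

```text
scene (208, 178) [ 25  63 167]
scene (253, 209) [ 26  54 184]
scene (308, 245) [ 26  55 185]
scene (180, 260) [ 19  96 193]
scene (287, 229, 45, 35) 950.0
[[313, 229, 467, 35, 450, 13], [287, 238, 523, 31, 508, 9], [287, 246, 536, 49, 521, 28], [306, 263, 533, 103, 518, 84], [330, 250, 477, 98, 460, 79], [331, 243, 464, 84, 446, 65]]
scene (238, 196, 30, 26) 591.5
[[239, 201, 541, -119, 526, -147], [242, 218, 564, -66, 550, -91], [253, 221, 550, -46, 536, -71], [266, 216, 521, -46, 505, -71], [267, 203, 496, -83, 479, -109], [264, 199, 493, -98, 477, -125], [251, 196, 511, -122, 495, -150]]
scene (57, 174, 258, 210) 27191.0
[[57, 215, 870, -269, 870, -303], [189, 383, 794, 205, 790, 191], [314, 297, 567, 172, 554, 156], [161, 174, 639, -306, 629, -342]]
scene (185, 164, 46, 30) 789.0
[[230, 172, 503, -230, 487, -263], [213, 164, 520, -283, 504, -318], [186, 177, 596, -264, 584, -298], [185, 182, 606, -246, 595, -279], [204, 193, 589, -184, 577, -215], [230, 179, 517, -204, 501, -235]]
side (263, 180) [ 24  52 181]
side (267, 212) [ 24  54 180]
side (273, 253) [ 23  57 179]
side (190, 220) [ 19 108 192]
side (258, 239, 32, 28) 789.5
[[259, 240, 522, 34, 526, 3], [258, 265, 514, 109, 518, 83], [288, 266, 461, 105, 462, 78], [288, 241, 466, 29, 467, -1]]
side (253, 199, 29, 22) 487.0
[[253, 205, 552, -95, 557, -131], [254, 216, 543, -51, 548, -85], [258, 219, 534, -41, 538, -74], [273, 220, 502, -41, 505, -75], [280, 214, 489, -67, 491, -101], [281, 206, 490, -100, 492, -136], [276, 201, 503, -120, 505, -157], [263, 199, 533, -125, 537, -162]]
side (244, 168, 38, 19) 569.5
[[281, 178, 500, -233, 503, -275], [276, 168, 518, -287, 521, -332], [244, 170, 598, -264, 605, -307], [246, 186, 580, -180, 586, -220], [280, 185, 500, -196, 502, -237]]
side (90, 161, 143, 134) 15112.5
[[231, 162, 639, -306, 648, -351], [142, 163, 869, -266, 888, -310], [92, 294, 774, 219, 789, 197], [232, 289, 550, 177, 554, 153]]
```

View pics/c.png

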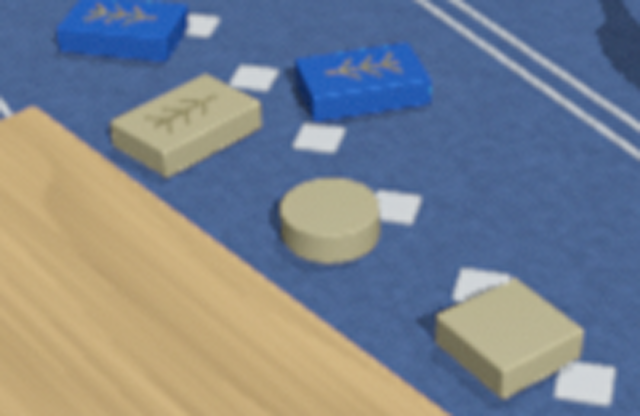

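The crop shows the cream bar with the leaf print at crop (187,120), with blue bars behind it at (122,28) and (363,80). The target is clear.

Both views agree that the bar is centred at about (549,-248) with yaw about 16°. The board edge runs from (639,-306) to (563,168), which is 480 mm long and square to yaw 9.1°.

Run:
```python
from h import *
from scipy.spatial.transform import Rotation as R
o=get_obs();r=R.from_euler('xyz',o['tcp_rot']).as_matrix();print(r.round(3).tolist(), np.degrees(np.arctan2(r[1,2],r[0,2])))
for n in("scene","side"):
    hsv,_=masks(cv2.imread(f"pics/{n}0.png"));m=cv2.inRange(hsv,(106,180,130),(125,255,255))
    cs,_=cv2.findContours(m,0,2)
    for c in cs:
        if cv2.contourArea(c)>200: print(n,cv2.boundingRect(c),rays(n,cv2.boxPoints(cv2.minAreaRect(c)),15).round().astype(int)[:,:2].tolist())
```

```text
[[-0.001, -0.912, 0.411], [-0.001, 0.411, 0.912], [-1.0, 0.0, -0.001]] 65.71748318945382
scene (243, 154, 42, 24) [[442, -281], [345, -255], [391, -174], [480, -200]]
scene (168, 139, 40, 20) [[592, -392], [552, -481], [475, -408], [519, -325]]
side (296, 173, 41, 23) [[463, -195], [459, -295], [362, -266], [374, -171]]
side (258, 143, 36, 21) [[583, -389], [576, -504], [476, -411], [490, -310]]
```

{"fn": "carry_out", "kwargs": {
  "rows": [
    [40,-40,0,0],
    [75,-75,0,0],
    [100,-110,0,0],
    [130,-145,0,0],
    [155,-180,0,0],
    [180,-215,0,0],
    [200,-250,0,0],
    [215,-290,0,0],
    [225,-330,0,0],
    [235,-370,0,0],
    [240,-410,0,0],
    [245,-450,0,0],
    [250,-490,0,0],
    [250,-530,0,0],
    [250,-570,0,0],
    [250,-610,0,0],
    [250,-650,0,0],
    [250,-690,0,0],
    [260,-720,0,0],
    [260,-720,0,0]
  ]
}}

```text
time: 1.82
tool_pos: [475.9, -247.8, 225.7]
tcp_rot: [-2.726, 1.567, -1.584]
contact_force: [-1.1, 0.4, 0.6]
grip_width: 91.8
```

{"fn": "carry_out", "kwargs": {
  "rows": [
    [5,-1,0,7],
    [10,-2,0,14],
    [15,-3,0,21],
    [20,-4,0,28],
    [25,-5,0,35],
    [30,-6,0,40],
    [35,-7,0,40],
    [35,-7,0,40]
  ]
}}

```text
time: 2.48
tool_pos: [511.5, -254.6, 225.3]
tcp_rot: [-2.7, 1.568, -0.863]
contact_force: [0.0, 1.0, -0.5]
grip_width: 92.4
```

```bash
cat >> h.py <<'E'
from scipy.spatial.transform import Rotation as R
def wrist():
    o=get_obs();T=np.eye(4);T[:3,:3]=R.from_euler('xyz',o['tcp_rot']).as_matrix();T[:3,3]=o['tool_pos']
    im=capture("wrist")[:,:,::-1].copy();i=camera_info("wrist")
    return o,im,np.array(i["camera_matrix"]),T@np.array(i["mount"])
def wray(K,T,px,z):
    px=np.atleast_2d(np.float64(px));d=(T[:3,:3]@np.linalg.inv(K)@np.c_[px,np.ones(len(px))].T).T
    return T[:3,3]+d*((z-T[2,3])/d[:,2])[:,None]
E
python3 - <<'E'
from h import *
o,im,K,T=wrist();print(o['tool_pos'],o['joint_positions'])
cv2.imwrite("pics/w1.png",im);hsv,m=masks(im)
cs,_=cv2.findContours(cv2.morphologyEx(m,cv2.MORPH_OPEN,np.ones((3,3))),0,2)
for c in cs:
    if cv2.contourArea(c)<400: continue
    q=cv2.approxPolyDP(c,0.02*cv2.arcLength(c,True),True)[:,0]
    print(cv2.boundingRect(c),np.c_[q,wray(K,T,q,22)[:,:2],wray(K,T,q,0)[:,:2]].round(0).astype(int).tolist())
E
```

```text
[ 511.51999376 -254.56311629  225.3032884 ] [-5.95421910e-01  4.26763780e-01  1.39781675e+00 -8.63675643e-04
  1.31395950e+00 -2.43316026e+00]
(176, 308, 212, 42) [[176, 308, 712, -301, 729, -302], [176, 349, 772, -289, 792, -290], [387, 343, 692, -34, 708, -19], [366, 308, 651, -78, 664, -66]]
(177, 245, 174, 32) [[178, 252, 638, -313, 650, -316], [177, 276, 669, -308, 683, -310], [350, 276, 615, -111, 625, -101], [345, 258, 594, -125, 603, -116]]
(362, 175, 58, 58) [[385, 175, 489, -117, 492, -107], [364, 186, 506, -134, 511, -126], [363, 216, 539, -123, 546, -114], [371, 227, 549, -110, 556, -100], [393, 232, 549, -84, 555, -72], [413, 220, 529, -67, 535, -55], [419, 202, 508, -69, 512, -57], [407, 182, 490, -91, 493, -80]]
(223, 152, 56, 81) [[226, 152, 510, -288, 514, -289], [225, 232, 599, -267, 609, -267], [276, 232, 584, -211, 593, -207], [277, 154, 497, -235, 501, -233]]
```

View pics/w1.png

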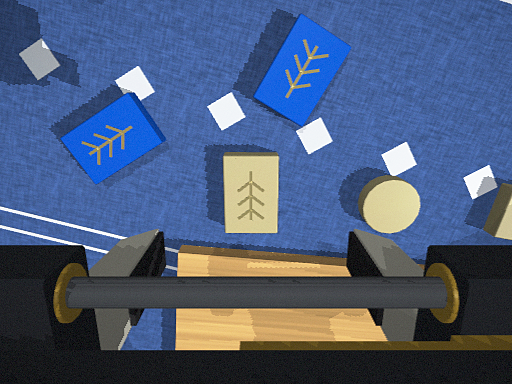

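The wrist view shows the bar upright in the image at (225-277, 152-232). It back-projects to about 90x57 mm at (547.5,-250) with yaw about 14.5°, so the jaws are already aligned. The blue bars and the round soap are clear of the fingers. I'll descend onto the tail end and grip its sides.

{"fn": "carry_out", "kwargs": {
  "rows": [
    [7,-3,-40,0],
    [7,-3,-80,0],
    [7,-3,-120,0],
    [7,-3,-155,0],
    [7,-3,-185,0],
    [7,-3,-205,0],
    [7,-3,-215,0],
    [7,-3,-221,0],
    [7,-3,-221,0]
  ]
}}

```text
time: 3.28
tool_pos: [517.8, -257.3, 3.8]
tcp_rot: [-2.981, 1.569, -1.144]
contact_force: [0.3, -0.9, 0.0]
grip_width: 91.8
```

{"fn": "carry_out", "kwargs": {
  "rows": [
    [0,0,0,0],
    [0,0,0,0],
    [0,0,0,0],
    [0,0,0,0],
    [0,0,0,0],
    [0,0,0,0]
  ],
  "hand": 50
}}

```text
time: 3.78
tool_pos: [518.2, -257.7, 4.6]
tcp_rot: [-2.781, 1.568, -0.944]
contact_force: [0.1, 0.1, 2.6]
grip_width: 59.9
```

Run:
```python
from h import *
o,im,K,T=wrist();print(o['tool_pos'],o['contact_force'],o['grip_width'])
cv2.imwrite("pics/w2.png",np.hstack([im[:,100:412],cv2.resize(capture("side")[130:258,200:330,::-1],None,fx=3,fy=3)]))
```

```text
[ 518.19384222 -257.65130389    4.56840755] [0.12604784 0.12749037 2.57000517] 59.88500703720345
```

View pics/w2.png

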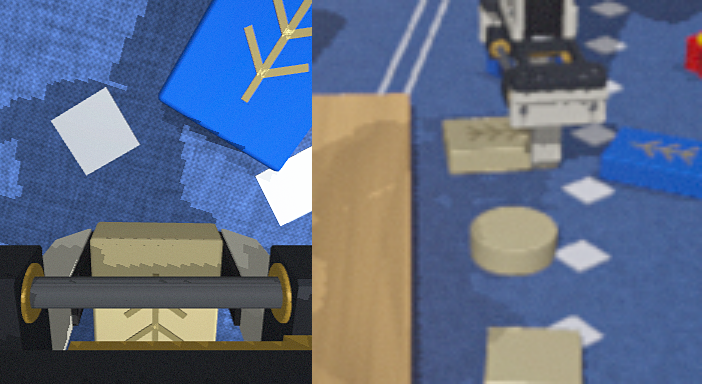

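Gripped at 59.9 mm. The wrist half of the picture shows the tail between the fingers, and the side half shows the bar flat on the table with a gap to the board. I'll square it to the board and slide it up.

{"fn": "carry_out", "kwargs": {
  "rows": [
    [8,1,0,-2],
    [15,2,0,-4],
    [21,3,0,-6.5],
    [26,4,0,-6.5],
    [30,5,0,-6.5],
    [30,5,0,-6.5]
  ]
}}

```text
time: 4.38
tool_pos: [547.5, -253.0, 4.6]
tcp_rot: [2.738, 1.568, -1.819]
contact_force: [-3.5, -1.6, 4.7]
grip_width: 59.8
```

{"fn": "carry_out", "kwargs": {
  "rows": [
    [1.5,0.2,0,0],
    [3,0.5,0,0],
    [3,0.5,0,0]
  ]
}}

```text
time: 4.63
tool_pos: [547.6, -253.0, 4.5]
tcp_rot: [1.807, 1.563, -2.749]
contact_force: [-13.7, -3.6, 8.6]
grip_width: 60.0
```

{"fn": "carry_out", "kwargs": {
  "rows": [
    [1.5,0.2,0,0],
    [3,0.5,0,0],
    [3,0.5,0,0]
  ]
}}

```text
time: 4.88
tool_pos: [547.7, -253.1, 4.6]
tcp_rot: [1.622, 1.558, -2.932]
contact_force: [-13.6, -4.6, 8.2]
grip_width: 59.7
```

In contact: the force rises to 14 N while the TCP stays at x = 547.6. I'll start the arc by lifting the tail with a slight forward push, then check that the bar pivots in the pads.

{"fn": "carry_out", "kwargs": {
  "rows": [
    [1.5,0.2,3,0],
    [1.5,0.2,6,0],
    [1.5,0.2,9,0],
    [1.5,0.2,12,0],
    [1.5,0.2,15,0],
    [1.5,0.2,15,0]
  ]
}}

```text
time: 5.38
tool_pos: [548.0, -252.4, 19.3]
tcp_rot: [1.518, 1.555, -3.035]
contact_force: [-6.1, -0.8, -2.9]
grip_width: 59.8
```

Run:
```python
from h import *
print(get_obs()['contact_force'])
a=capture("side")[145:225,200:300,::-1];b=capture("scene")[140:220,160:260,::-1]
cv2.imwrite("pics/s3.png",np.hstack([cv2.resize(x,None,fx=4,fy=4,interpolation=2) for x in(a,b)]))
```

```text
[-6.06317196 -0.83782472 -2.92511906]
```

View pics/s3.png

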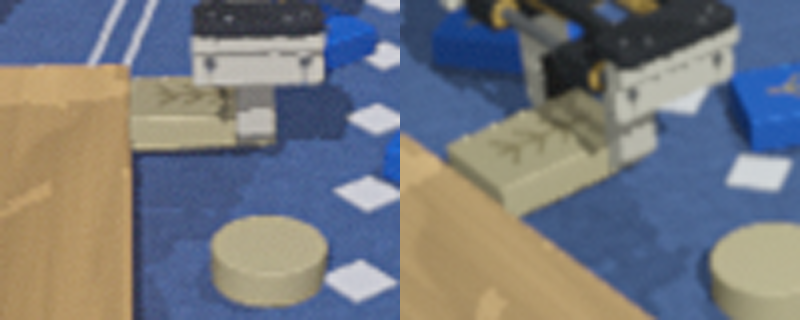

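```bash
cat >> h.py <<'E'
def tri(pa,pb,a="side",b="scene"):
    P=[]
    for n in(a,b):
        i=camera_info(n);P.append(np.array(i["camera_matrix"])@np.linalg.inv(np.array(i["pose"]))[:3])
    X=cv2.triangulatePoints(P[0],P[1],np.float64(pa).reshape(2,1),np.float64(pb).reshape(2,1));return (X[:3]/X[3])[:,0]
E
python3 - <<'E'
from h import *
print(tri((232.8,182.5),(188.7,193.7)).round(1)) # front bottom +y
print(tri((232.8,174.3),(188.5,187.5)).round(1)) # front top +y
print(tri((268.8,181.3),(223,178.8)).round(1))  # tail bottom +y
print(tri((259,181.3),(214,181.5)).round(1))
E
```

```text
[ 616.1 -204.1   17.2]
[ 616.  -200.5   38.4]
[ 528.8 -214.4   20.8]
[ 552.3 -211.6   21.8]
```

The picture shows the bar lifted level, and triangulation puts its bottom at 17-21 mm along its length. The pads hold it too stiffly to pivot. I'll set it down and regrip only its upper tail corner, where a small pad patch gives little twisting friction, and try the arc again.

{"fn": "carry_out", "kwargs": {
  "rows": [
    [-1,0,-5,0],
    [-1,0,-10,0],
    [-1,0,-14,0],
    [-1,0,-14.5,0],
    [-1,0,-14.5,0]
  ]
}}

```text
time: 5.9
tool_pos: [547.7, -252.3, 4.7]
tcp_rot: [1.539, 1.556, -3.014]
contact_force: [-0.6, 0.8, -0.3]
grip_width: 59.9
```

{"fn": "carry_out", "kwargs": {
  "rows": [
    [0,0,0,0],
    [0,0,0,0],
    [0,0,0,0],
    [-8,-1,4,0],
    [-16,-2.5,8,0],
    [-16,-2.5,9,0],
    [-16,-2.5,9,0]
  ],
  "hand": 72
}}

```text
time: 6.48
tool_pos: [531.3, -255.3, 14.5]
tcp_rot: [1.579, 1.557, -2.974]
contact_force: [-0.1, 0.1, 0.8]
grip_width: 71.8
```

{"fn": "carry_out", "kwargs": {
  "rows": [
    [0,0,0,0],
    [0,0,0,0],
    [0,0,0,0],
    [0,0,0,0]
  ],
  "hand": 50
}}

```text
time: 6.82
tool_pos: [531.5, -255.3, 14.6]
tcp_rot: [1.592, 1.557, -2.961]
contact_force: [-0.1, -0.2, 2.3]
grip_width: 58.7
```

{"fn": "carry_out", "kwargs": {
  "rows": [
    [1.5,0.2,3,0],
    [1.5,0.2,6,0],
    [1.5,0.2,9,0],
    [1.5,0.2,12,0],
    [1.5,0.2,15,0],
    [1.5,0.2,15,0]
  ]
}}

```text
time: 7.32
tool_pos: [532.7, -255.1, 30.0]
tcp_rot: [1.583, 1.556, -2.97]
contact_force: [-4.0, -1.4, 0.1]
grip_width: 58.9
```

Run:
```python
from h import *
a=capture("side")[145:225,200:300,::-1];b=capture("scene")[140:220,160:260,::-1]
cv2.imwrite("pics/s4.png",np.hstack([cv2.resize(x,None,fx=4,fy=4,interpolation=2) for x in(a,b)]))
```

```text
(no output)
```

View pics/s4.png

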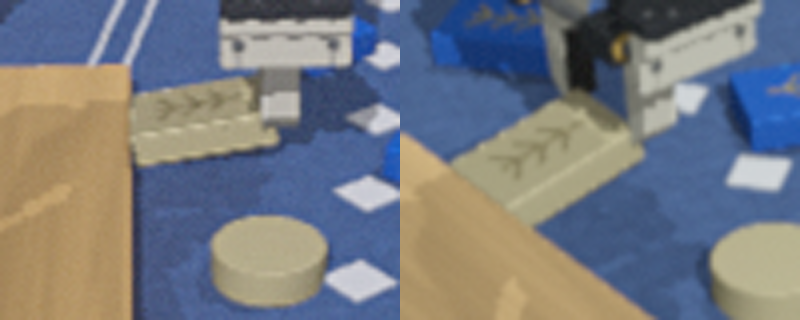

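It pivots now: in the side half the bottom edge slopes from row 165 at the board to row 140 at the tail, and the front is down against the board. I'll continue the arc.

{"fn": "carry_out", "kwargs": {
  "rows": [
    [1.5,0.2,4,0],
    [3,0.4,8,0],
    [4,0.6,13,0],
    [6,1,17,0],
    [8,1.3,21.5,0],
    [10,1.6,25.7,0],
    [12.5,2,29.5,0],
    [15,2.4,33,0],
    [18,2.8,36.3,0],
    [18,2.8,36.3,0]
  ]
}}

```text
time: 8.25
tool_pos: [549.1, -252.8, 66.8]
tcp_rot: [1.582, 1.553, -2.971]
contact_force: [-12.4, -3.5, 6.3]
grip_width: 58.9
```

Run:
```python
from h import *
a=capture("side")[135:215,200:300,::-1];b=capture("scene")[130:210,160:260,::-1]
cv2.imwrite("pics/s5.png",np.hstack([cv2.resize(x,None,fx=4,fy=4,interpolation=2) for x in(a,b)]))
```

```text
(no output)
```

View pics/s5.png

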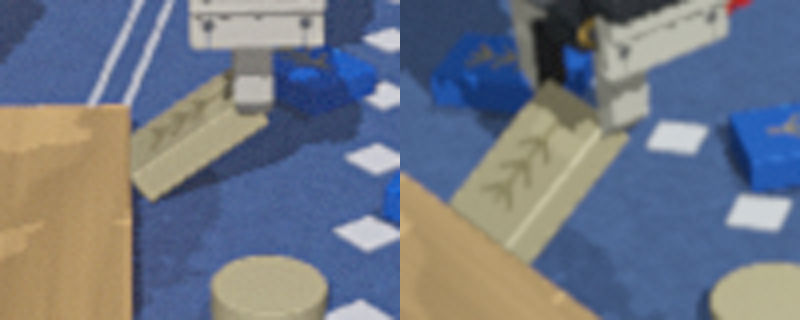

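The side half shows a tilt of about 40° and the front corner is still seated. I'll continue to near upright.

{"fn": "carry_out", "kwargs": {
  "rows": [
    [2,0.3,3,0],
    [5,0.8,6,0],
    [9,1.4,8.5,0],
    [13,2,11,0],
    [17,2.7,13,0],
    [21,3.3,14.7,0],
    [25,4,16,0],
    [29.5,4.7,17.2,0],
    [34,5.4,18.2,0],
    [39,6.2,18.8,0],
    [44,7,19,0],
    [48,7.6,19,0],
    [48,7.6,19,0]
  ]
}}

```text
time: 9.43
tool_pos: [597.5, -246.0, 92.2]
tcp_rot: [1.824, 1.555, -2.728]
contact_force: [-17.7, 2.2, 36.6]
grip_width: 59.1
```

Run:
```python
from h import *
a=capture("side")[125:205,190:290,::-1];b=capture("scene")[120:200,150:250,::-1]
cv2.imwrite("pics/s6.png",np.hstack([cv2.resize(x,None,fx=4,fy=4,interpolation=2) for x in(a,b)]))
```

```text
(no output)
```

View pics/s6.png

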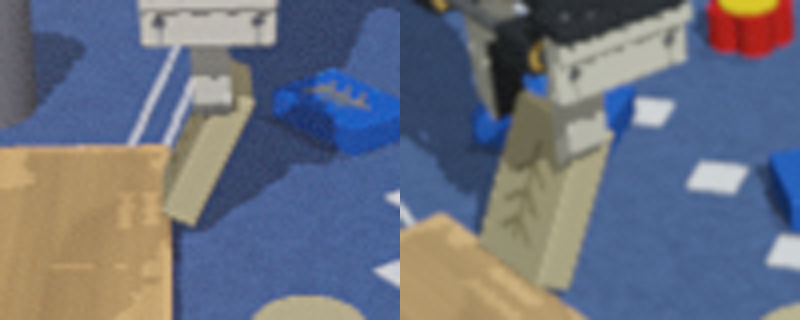

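The bar is at about 65-70° and seated, but squeezed from above (36 N), so I'll continue mainly forward without going down.

{"fn": "carry_out", "kwargs": {
  "rows": [
    [2,0.3,1.5,0],
    [5,0.8,2,0],
    [8,1.3,2,0],
    [11,1.8,2,0],
    [14,2.2,2,0],
    [14,2.2,2,0]
  ]
}}

```text
time: 10.03
tool_pos: [613.2, -244.1, 98.0]
tcp_rot: [2.119, 1.557, -2.433]
contact_force: [-7.1, 2.2, 23.1]
grip_width: 59.5
```

{"fn": "carry_out", "kwargs": {
  "rows": [
    [3,0.5,0.5,0],
    [6,1,0.5,0],
    [9,1.4,0.5,0],
    [12,1.9,0.5,0],
    [12,1.9,0.5,0]
  ]
}}

```text
time: 10.45
tool_pos: [627.4, -241.7, 100.4]
tcp_rot: [2.407, 1.559, -2.144]
contact_force: [-2.4, 2.7, 13.5]
grip_width: 59.6
```

Run:
```python
from h import *
a=capture("side")[125:205,190:290,::-1];b=capture("scene")[120:200,150:250,::-1]
cv2.imwrite("pics/s7.png",np.hstack([cv2.resize(x,None,fx=4,fy=4,interpolation=2) for x in(a,b)]))
```

```text
(no output)
```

View pics/s7.png

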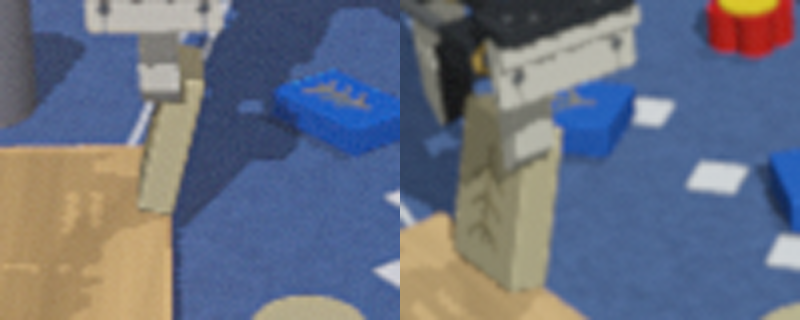

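The end has climbed onto the board's near rim, and the bar stands at about 78° with its foot at side px (225-234,177). I'll back off, set the foot on the table against the face, then tip over the corner.

Run:
```python
from h import *
n=np.array([.987,.158])
for lab,s,c in(("foot leaf +y",(190+139/4,125+208/4),(150+(520-400)/4,120+290/4)),("foot back +y",(190+174/4,125+213/4),(150+(548-400)/4,120+288/4)),("top back +y",(190+203/4,125+82/4),(150+158/4,120+128/4))):
    p=tri(s,c);print(lab,p.round(1),"n-576:",(p[:2]@n-576).round(1))
```

```text
foot leaf +y [ 635.7 -201.1   30.8] n-576: 19.6
foot back +y [ 616.7 -211.2   21.6] n-576: -0.7
top back +y [ 598.3 -218.3  108.4] n-576: -20.0
```

Triangulated: the back edge of the foot sits exactly on the rim (n = -0.7, z = 21.6), the tilt is 77°, and the bar's centre is at about 67-70 mm height.

{"fn": "carry_out", "kwargs": {
  "rows": [
    [-4,-0.6,2,0],
    [-10,-1.6,3,0],
    [-17,-2.7,3,0],
    [-24,-3.8,3,0],
    [-27,-4.3,1,0],
    [-27,-4.3,-5,0],
    [-27,-4.3,-11,0],
    [-27,-4.3,-16,0],
    [-27,-4.3,-20,0],
    [-27,-4.3,-20,0]
  ]
}}

```text
time: 11.38
tool_pos: [599.9, -245.9, 79.1]
tcp_rot: [2.268, 1.559, -2.283]
contact_force: [-0.1, -0.2, -0.7]
grip_width: 59.7
```

{"fn": "carry_out", "kwargs": {
  "rows": [
    [3,0.5,0,0],
    [6,1,0,0],
    [9,1.4,0,0],
    [12,1.9,0,0],
    [15,2.4,0,0],
    [15,2.4,0,0]
  ]
}}

```text
time: 11.88
tool_pos: [615.4, -243.4, 79.2]
tcp_rot: [2.285, 1.559, -2.266]
contact_force: [-2.0, -0.8, -0.7]
grip_width: 59.1
```

Run:
```python
from h import *
a=capture("side")[125:205,190:290,::-1];b=capture("scene")[120:200,150:250,::-1]
cv2.imwrite("pics/s8.png",np.hstack([cv2.resize(x,None,fx=4,fy=4,interpolation=2) for x in(a,b)]))
```

```text
(no output)
```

View pics/s8.png

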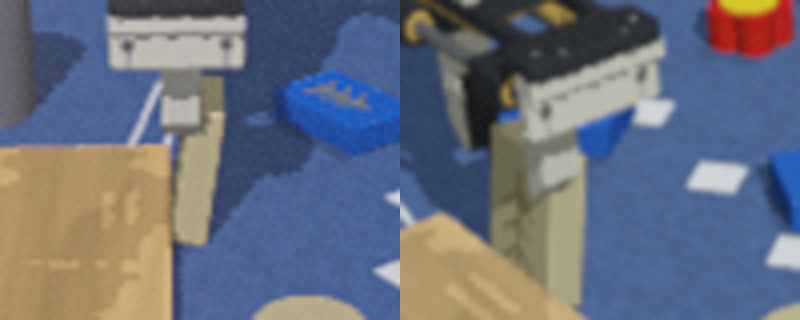

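The side half shows the bar at about 82°, foot on the table, up against the face. Now I'll tip it over the corner.

{"fn": "carry_out", "kwargs": {
  "rows": [
    [4,0.6,0,0],
    [8,1.3,0,0],
    [12,1.9,-0.5,0],
    [16,2.5,-1,0],
    [20,3.2,-2,0],
    [25,4,-4,0],
    [29,4.6,-6,0],
    [33,5.3,-8.5,0],
    [37,6,-11,0],
    [41,6.6,-13.5,0],
    [44,7.1,-16,0],
    [44,7.1,-16,0]
  ]
}}

```text
time: 12.98
tool_pos: [660.9, -236.4, 63.7]
tcp_rot: [2.585, 1.56, -1.965]
contact_force: [1.5, 0.5, 6.1]
grip_width: 59.0
```

Run:
```python
from h import *
a=capture("side")[:,:,::-1].copy();cv2.imwrite("pics/s9.png",a)
hsv=cv2.cvtColor(a,cv2.COLOR_BGR2HSV);m=cv2.inRange(hsv,(20,30,70),(35,78,255))[120:205,170:290]
cs,_=cv2.findContours(cv2.morphologyEx(m,cv2.MORPH_OPEN,np.ones((2,2))),0,2)
for c in cs:
    if cv2.contourArea(c)>60: print(cv2.contourArea(c),(cv2.boxPoints(cv2.minAreaRect(c))+[170,120]).round().tolist())
for r in m[20:75:3]: print(''.join('#' if v else '.' for v in r[10:90]))
```

```text
68.0 [[255.0, 200.0], [280.0, 200.0], [280.0, 204.0], [255.0, 204.0]]
436.0 [[214.0, 155.0], [225.0, 147.0], [250.0, 179.0], [239.0, 187.0]]
................................................................................
................................................................................
................................................................................
........................................########................................
........................................##########..............................
.........................................###########............................
.........................................#############..........................
.........................................################.......................
..........................................#################.....................
............................................##################..................
..............................................##################................
.................................................################...............
...................................................##############...............
.....................................................############...............
........................................................#########...............
..........................................................###...................
................................................................................
................................................................................
................................................................................
```

The side mask shows the bar leaning forward about 40° over the corner (from px (245,183) up to (219,151)). I'll continue down.

{"fn": "carry_out", "kwargs": {
  "rows": [
    [4,0.6,-4,0],
    [8,1.3,-8,0],
    [12,1.9,-12,0],
    [15,2.4,-16,0],
    [17,2.7,-20,0],
    [19,3,-24,0],
    [20,3.2,-27,0],
    [20,3.2,-27,0]
  ]
}}

```text
time: 13.7
tool_pos: [680.7, -233.0, 35.8]
tcp_rot: [2.508, 1.56, -2.042]
contact_force: [0.1, -1.2, 3.3]
grip_width: 58.5
```

```bash
cat > ck.py <<'E'
from h import *
a=capture("side")[:,:,::-1].copy()
hsv=cv2.cvtColor(a,cv2.COLOR_BGR2HSV);m=cv2.inRange(hsv,(20,30,70),(35,78,255))[120:205,150:290]
for r in m[15:75:2]: print(''.join('#' if v else '.' for v in r[20:110]))
E
python3 ck.py
```

```text
..............................#.#........#................................................
..........................................................................................
..........................................................................................
..........................................................................................
..........................................................................................
..........................................................................................
..........................................................................................
..........................................................................................
..........................................................................................
..........................................................................................
..........................................................................................
....................................................##....................................
........
[... 929 characters left out ...]
.....................................############..............
.....................................................................######...............
..........................................................................................
..........................................................................................
..........................................................................................
..........................................................................................
..........................................................................................
..........................................................................................
```

{"fn": "carry_out", "kwargs": {
  "rows": [
    [4,0.6,0,0],
    [8,1.3,0,0],
    [12,1.9,0,0],
    [16,2.5,-1,0],
    [20,3.2,-3,0],
    [24,3.8,-5,0],
    [28,4.5,-6,0],
    [30,4.8,-7,0],
    [30,4.8,-7,0]
  ]
}}

```text
time: 14.5
tool_pos: [711.3, -228.0, 28.9]
tcp_rot: [2.558, 1.56, -1.992]
contact_force: [-0.3, -0.2, 2.1]
grip_width: 58.3
```

```bash
python3 ck.py
```

```text
..........................................................................................
..........................................................................................
..........................................................................................
..........................................................................................
..........................................................................................
..........................................................................................
..........................................................................................
..........................................................................................
..........................................................................................
..........................................................................................
..........................................................................................
..........................................................................................
........
[... 929 characters left out ...]
...............................................................
..........................................................................................
..........................................................................................
..........................................................................................
..........................................................................................
..........................................................................................
..........................................................................................
..........................................................................................
```

Nearly flat and on the board. I'll release and retreat upward.

{"fn": "carry_out", "kwargs": {
  "rows": [
    [0,0,0,0],
    [0,0,0,0],
    [0,0,0,0],
    [0,0,0,0],
    [0,0,10,0],
    [0,0,25,0],
    [0,0,50,0],
    [-10,0,85,0],
    [-40,0,120,0],
    [-75,0,150,0],
    [-110,0,170,0],
    [-145,0,180,0],
    [-145,0,180,0]
  ],
  "hand": 85
}}

```text
time: 15.63
tool_pos: [561.3, -227.9, 213.5]
tcp_rot: [2.673, 1.559, -1.878]
contact_force: [1.7, -0.1, -0.4]
grip_width: 85.1
```

Run:
```python
from h import *
o,im,K,T=wrist();print(o['tool_pos'],o['contact_force'],o['time'])
n=np.array([.987,.158])
for s in("side","scene"):
    b=capture(s)[:,:,::-1].copy();cv2.imwrite(f"pics/end_{s}.png",b)
    hsv=cv2.cvtColor(b,cv2.COLOR_BGR2HSV);m=cv2.inRange(hsv,(20,30,70),(35,78,255));m[:140]=0;m[270:]=0
    for c in cv2.findContours(cv2.morphologyEx(m,cv2.MORPH_OPEN,np.ones((3,3))),0,2)[0]:
        if cv2.contourArea(c)<300: continue
        q=cv2.approxPolyDP(c,0.025*cv2.arcLength(c,True),True)[:,0]
        w=rays(s,q,44)[:,:2];print(s,cv2.boundingRect(c),np.c_[q,w,w@n-576].round().astype(int).tolist())
a=cv2.imread("pics/end_side.png")[130:280,190:340];b=cv2.imread("pics/end_scene.png")[130:280,130:340]
f=lambda x:cv2.resize(x,None,fx=2.2,fy=2.2,interpolation=2)
cv2.imwrite("pics/end.png",np.hstack([f(a),f(b)]))
```

```text
[ 561.27195542 -227.89005731  213.45611411] [ 1.74548184 -0.14573227 -0.42184813] 15.6333
side (258, 239, 32, 28) [[259, 240, 519, 64, -54], [258, 265, 511, 136, -50], [288, 266, 460, 132, -101], [287, 240, 467, 57, -106]]
side (253, 199, 28, 22) [[253, 205, 547, -59, -46], [254, 216, 539, -17, -47], [260, 220, 525, -4, -58], [273, 220, 499, -8, -84], [280, 214, 487, -32, -100], [280, 204, 490, -71, -103], [274, 200, 505, -86, -92], [262, 199, 531, -87, -66]]
side (198, 161, 37, 18) [[200, 162, 708, -249, 84], [199, 178, 689, -164, 79], [234, 177, 609, -180, -4], [233, 161, 627, -267, 0]]
scene (287, 228, 45, 36) [[311, 228, 486, 52, -88], [287, 238, 538, 52, -36], [287, 247, 552, 72, -20], [306, 263, 547, 121, -16], [330, 251, 496, 119, -68], [331, 246, 486, 110, -79]]
scene (238, 196, 30, 26) [[239, 201, 555, -91, -43], [238, 213, 576, -58, -17], [243, 219, 577, -36, -12], [256, 221, 560, -18, -27], [266, 216, 536, -21, -51], [267, 202, 510, -59, -82], [263, 198, 510, -75, -85], [249, 196, 530, -96, -68]]
scene (137, 172, 50, 33) [[186, 182, 616, -212, -1], [171, 172, 628, -267, 1], [139, 184, 703, -257, 77], [137, 190, 714, -237, 91], [147, 202, 711, -185, 96], [155, 204, 700, -170, 88], [185, 191, 631, -181, 19]]
```

View pics/end.png

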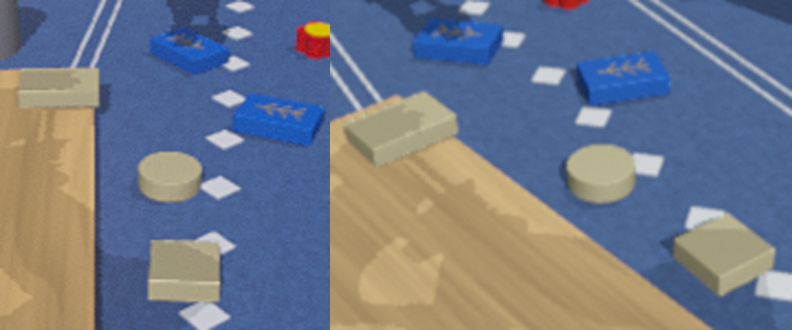

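The bar lies flat with its plain side up at side px (198-235,161-179), and the other soaps are unmoved. Its rear end is right at the rim (centre about 36-42 mm in), so I'll nudge it about 20 mm further with closed fingers.

{"fn": "carry_out", "kwargs": {
  "rows": [
    [10,-2,-35,0],
    [20,-4,-70,0],
    [30,-7,-105,0],
    [34,-8,-140,0],
    [34,-8,-170,0],
    [34,-8,-183,0],
    [34,-8,-183,0]
  ],
  "hand": 0
}}

```text
time: 16.37
tool_pos: [599.3, -235.0, 22.8]
tcp_rot: [2.106, 1.56, -2.444]
contact_force: [-0.1, -0.1, -0.4]
grip_width: 42.8
```

{"fn": "carry_out", "kwargs": {
  "rows": [
    [4,0.6,0,0],
    [8,1.3,0,0],
    [12,1.9,0,0],
    [16,2.5,0,0],
    [20,3.2,0,0],
    [24,3.8,0,0],
    [28,4.5,0,0],
    [32,5.1,0,0],
    [36,5.8,0,0],
    [40,6.4,0,0],
    [40,6.4,0,0]
  ]
}}

```text
time: 17.28
tool_pos: [640.2, -228.3, 22.7]
tcp_rot: [2.154, 1.56, -2.396]
contact_force: [0.1, 0.8, 0.3]
grip_width: 0.4
```

{"fn": "carry_out", "kwargs": {
  "rows": [
    [-6,-1,0,0],
    [-15,-2,5,0],
    [-25,-4,35,0],
    [-40,-5,70,0],
    [-60,-5,105,0],
    [-80,-5,140,0],
    [-90,-5,170,0],
    [-90,-5,170,0]
  ]
}}

```text
time: 17.95
tool_pos: [550.7, -234.8, 200.0]
tcp_rot: [3.12, 1.558, -1.431]
contact_force: [2.2, -0.4, 0.8]
grip_width: 0.5
```

Run:
```python
from h import *
n=np.array([.987,.158])
for s in("side","scene"):
    b=capture(s)[:,:,::-1].copy()
    hsv=cv2.cvtColor(b,cv2.COLOR_BGR2HSV);m=cv2.inRange(hsv,(20,30,70),(35,78,255));m[:140]=0;m[270:]=0
    for c in cv2.findContours(cv2.morphologyEx(m,cv2.MORPH_OPEN,np.ones((3,3))),0,2)[0]:
        if cv2.contourArea(c)<300: continue
        q=cv2.approxPolyDP(c,0.025*cv2.arcLength(c,True),True)[:,0]
        w=rays(s,q,44)[:,:2];print(s,cv2.boundingRect(c),np.c_[q,w,w@n-576].round().astype(int).tolist())
```

```text
side (258, 239, 32, 28) [[259, 240, 519, 64, -54], [258, 265, 511, 136, -50], [288, 266, 460, 132, -101], [287, 240, 467, 57, -106]]
side (253, 199, 28, 22) [[254, 203, 546, -68, -48], [253, 211, 543, -36, -45], [258, 219, 529, -7, -55], [273, 220, 499, -8, -84], [280, 214, 487, -32, -100], [280, 205, 490, -67, -103], [274, 200, 505, -86, -92], [262, 199, 531, -87, -66]]
side (183, 164, 37, 18) [[185, 164, 742, -232, 120], [183, 181, 722, -144, 114], [219, 180, 641, -160, 31], [219, 164, 658, -245, 35]]
scene (287, 228, 45, 36) [[311, 228, 486, 52, -88], [287, 238, 538, 52, -36], [287, 247, 552, 72, -20], [306, 263, 547, 121, -16], [330, 251, 496, 119, -68], [331, 246, 486, 110, -79]]
scene (238, 196, 30, 26) [[239, 201, 555, -91, -43], [238, 213, 576, -58, -17], [243, 219, 577, -36, -12], [256, 221, 560, -18, -27], [266, 216, 536, -21, -51], [267, 202, 510, -59, -82], [263, 198, 510, -75, -85], [249, 196, 530, -96, -68]]
scene (124, 181, 53, 35) [[175, 191, 649, -192, 34], [158, 181, 665, -247, 41], [127, 193, 735, -237, 112], [124, 199, 746, -220, 126], [140, 215, 736, -151, 127], [176, 199, 658, -164, 48]]
```

```bash
python3 -c "
from plant import *
print(close_job())"
```

```text
the job is handed in; nothing more can be done
None
```

The oblong soap now lies leaf side down and flat on the curing board, and I handed the job in at about 18 s of the 45 s. The hand-in reports no verdict, so the results below are my own checks.

**What I did:**
- I slid the bar against the board's near edge and gripped its sides at the tail. That lifted it level instead of pivoting it.
- I set it down and regripped only its top tail corner, and this time it pivoted up against the edge.
- Near upright, the end slipped up onto the rim of the board. I lowered it back to the table against the face of the edge.
- I then tipped it over the corner, let go, and pushed it further onto the board with closed fingers.

**Last checks:**
- **Position:** measured in both fixed cameras, the bar spans about 33 to 116 mm in from the near edge, so it is wholly on the board. Its centre is about 75 mm in, and it sits about 160 mm off the middle of the edge.
- **Leaf side:** my last viewed picture, before the final push, showed it flat with the plain side up. I confirmed the final position from camera measurements only.
- **Other soaps:** the square and round soaps are at the same pixels as at the start, to within about 1 pixel. The robot was clear, with the tool about 200 mm up.
- **Height while standing:** the bar's centre reached about 70 mm, under the 90 mm and 130 mm limits.

**What disagreed:** the board edge was about 6 mm nearer by touch than in the images. I used the touch value, and either one leaves ample margin.

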